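Crack open the stuck desiccator box

ROBOT

A 6-joint arm with a two-finger parallel gripper is mounted at the origin on the work surface. World frame = base frame: x ahead of the robot, y to its left, z up, the work surface at z = 0. Lengths are in m, angles in rad, forces in N, time in s.
With the tool pointing down it reaches from about 0.3 to 0.775 m from the base axis. Payload 14.6 kg.
Tool frame: the origin (TCP) lies on the centre line of the jaws, within the pads' length; the fingertips stand 19 mm ahead of it and the grasp point (between the pads) is the TCP; y points along the fingers, x is the direction in which the jaws open and shut, and the axes are right-handed (so a half turn about y gives the same grasp; the last joint's range is limited). The gripper opens to 94 mm and grips with 3 to 60 N. Pads are 16 mm wide; open, the fingers measure 119 mm over their backs; the gripper's body (75 mm by 177 mm) begins 78 mm behind the grasp point.
Start: joints at [1.035, 0.3, 1.521, -0, 1.321, -0.067], TCP at [0.248, 0.491, 0.224] pointing down, gripper open.
Joint ranges: [-3.03, 3.03], [-0.79, 2.21], [0.23, 2.52], [-1.04, 4.18], [0, 3.07], [-2.55, 2.55]. Speed limits (rad/s): [2.22, 2.22, 2.57, 3.14, 3.14, 3.14].

INTERFACE

Orientations are given as [roll, pitch, yaw] about the fixed x, y, z axes, in that order (R = Rz(yaw) Ry(pitch) Rx(roll)).
In Python, from station import get_obs, cams, workorder gives the robot as it stands.
- The arm moves only by the shell command python3 -m handwheel 'ROWS' [FORCE]. ROWS is JSON, a list of rows, each an object of numbers: "fingers": the opening, from -1 (shut) to 1 (fully open); "x", "y", "z": the shift along the tool's x, y, z in m; "spin": the turn about the tool's y in degrees. In form: [{"fingers": .., "x": .., "y": .., "z": .., "spin": ..}, ...]. A call has exactly 10 rows; each row is the pose to reach, as a shift and turn from the pose commanded when the call began, along the tool's axes at that moment; what a row does not reach only later rows make up. A row lasts 1/10 s, in which the tool goes at most 50 mm and 8.59 degrees, less where a joint would pass 70% of its speed; a pose out of reach is approached as far as the arm can. A call with a gripper value outside its range is refused whole. The fingers move at their own pace and stop on an object; FORCE is the grip in N (left out, the last holds). Time passes only in rows, so rows that repeat a pose let the fingers close, or fill a call up. It gives the time, the measured TCP pose, the force and the opening at its end, in the units of the state.
- get_obs(): the state, without advancing time (a new reading comes with each control period).
- cams.camera(name): name is "scene" or "top" or "wrist"; returns (picture, depth): 420x560x3 uint8, red, green, blue; 420x560 float32, m along the optical axis (not along the pixel's ray), 0 where there is no reading.
- cams.get_calibration(name): a dict with "fx", "fy", "cx", "cy" (pixels), "view" (4x4, takes a point from world to camera coordinates). Camera axes: x right, y down, z forward; pixel columns grow to the right and rows downward; lengths in m; the calibration is good to about 2 mm. A picture is of the moment at which its call begins: read the wrist's pose just before it. get_calibration takes no time and is no camera call; for the wrist camera it gives the pose at the moment of the call.
- workorder.hand_in(): hands the job in, once; it reports no verdict.
The state is a dict: "time_s": time; "qpos": joint angles; "joint_vel": joint speeds; "tau": joint torques, N m; "ee_pos": TCP position; "eef_rot": TCP orientation; "force": force on the tool from outside, world axes, zero at the start; "moment": the same for the moment, N m; "grip_width": finger opening in m.
Only numpy, scipy, OpenCV 4.12 (cv2) and the standard library are available. Lean on these libraries where they do the work, as an engineer would, in place of code of your own. Each camera call takes 0.05 s, during which the arm holds its last target. There are 200 camera calls.

TASK

Clear the pipette off the lid of the desiccator box: lay it in both notches of its red sloped rest, tip at the low end, lowering it until it is seated rather than dropping it, then let go. Then take the lid by its blue handle, pull until the stuck gasket lets go, and catch it so that the lid's front edge stands open only about 2 cm (never as much as 4 cm, and with nothing wedged under it or lying on it). Finish while still holding the lid steady there, and leave everything else on the bench undisturbed.

Things in the scene. Friction and masses are not known exactly. Their poses are not given: they have to be found in the camera images.
- drybox: desiccator box, fixed to the bench: clear chamber 240 (x) by 260 (y) by 118 mm high with a white hinged lid 250 by 272 by 12 mm, flat top 132 mm above the bench when shut. Origin: centre of the underside, on the bench; +x points from the front (handle side, nearer the robot) to the hinge at the back. Clasps already undone. Under the front edge a 50 mm deep skirt dips into the box.
- lid (a joint): lid angle, rad: 0 shut, grows as the front edge (253 mm from the hinge line) rises; 0.08 is a 20 mm gap. The gasket has stuck: lifting at the handle takes a peak of about 12 to 18 N after 1 to 3 mm of lift, the sticking has faded by 8 mm, and then the lid's weight and a slight drag remain (3 to 6 N). Let go, it falls shut.
- lid_handle (a point): middle of the lid's blue handle: a round bar 16 mm thick along the box's y, 102 mm clear between two posts, axis 36 mm above the lid's top (168 mm above the bench when shut), 28 mm free under it. It lies 228 mm in front of the hinge line and 48 mm above it when shut, and moves with the lid.
- lid_hinge (a point): middle of the hinge line, which runs along the box's y: 128 mm behind the box's centre, 120 mm above the bench
- pipette: black and grey micropipette lying on the lid, 238 mm, 90 g. Origin: on its underside below the place to grip (balance point within 15 mm); x towards the tip, z up. Black handle 26 mm wide and high, flat sides, x -70 to 35, underside z 0. Grey shaft 16 mm thick, x 35 to 97, axis at z 13. White cone to the tip, x 140. Blue button to x -98. Hook on top, x -50 to -68, up to z 39.
- pipette_tip (a point): the pipette's tip: 140 mm ahead of its origin, 13 mm above its underside
- rest: red pipette rest, fixed to the bench: base 165 by 75 mm, two saddles. Origin: on the bench, straight under the cradle's origin; x runs from the high saddle to the low one
- cradle: frame of the rest's two saddles; the frame of a well seated pipette coincides with it. Origin 58 mm above the bench; x towards the tip, sloping down by 0.14 rad. Saddles 12 mm thick, flared cheeks to z 25: high one at x -45, notch 32 mm wide, floor z 0 (handle); low one at x 70, notch 22 mm wide, floor z 5 (shaft). Between them free room down to z -35.
- tube_rack: bystander: blue rack with blue-capped tubes, 75 by 170 by 127 mm, origin under its centre
- tube50: bystander: clear tube with blue cap standing upright, 35 mm wide, 115 mm high, origin under its centre
- jar_a: bystander: large white jar with white lid, 84 mm wide, 140 mm high, origin under its centre
- jar_b: bystander: white jar with blue lid, 70 mm wide, 120 mm high, origin under its centre
- calculator: bystander: black pocket calculator lying flat, 145 by 85 by 16 mm, origin under its centre
- petri_dish: bystander: clear flat dish, 90 mm wide, 14 mm high, origin under its centre
- timer: bystander: white timer lying flat, 62 by 62 by 21 mm, origin under its centre

How it is judged:
On the way, in this order (a step that is already met when the one before it is completed fails the run):
1. the pipette is lowered, still gripped, into both notches of the rest, tip at the low end (x of pipette in the frame of cradle between -0.022 and 0.022 m and y of pipette in the frame of cradle between -0.007 and 0.007 m and z of pipette in the frame of cradle between -0.012 and 0.012 m and angle between the x axis of pipette and the x axis of cradle, either way round below 0.25 rad and x of pipette_tip in the frame of cradle above 0.08 m and contact force between the fingers and pipette above 0.2 N).
2. the pipette lies in both notches of the rest and is let go, the lid still shut (x of pipette in the frame of cradle between -0.022 and 0.022 m and y of pipette in the frame of cradle between -0.007 and 0.007 m and z of pipette in the frame of cradle between -0.006 and 0.006 m and angle between the x axis of pipette and the x axis of cradle, either way round below 0.09 rad and x of pipette_tip in the frame of cradle above 0.08 m and angle between the z axis of pipette and the z axis of cradle, either way round below 0.35 rad and contact force between the fingers and pipette below 0.1 N and linear speed of pipette below 0.03 m/s and value of joint lid below 0.03 rad), for 0.2 s.
3. the lid is pulled free and held ajar (value of joint lid between 0.05 and 0.115 rad and contact force between the fingers and drybox above 0.8 N), for 0.3 s.
At the end, for the whole second after the job is handed in: The pipette lies released in both notches (22 mm lengthways, 7 mm sideways, 6 mm in height, 0.09 rad), tip low; the fingers hold the lid steady at 0.05 to 0.115 rad (front edge 12 to 29 mm open), nothing else touching box or lid; the bystanders are within 30 mm of where they stood (all of step 3 and x of pipette in the frame of cradle between -0.022 and 0.022 m and y of pipette in the frame of cradle between -0.007 and 0.007 m and z of pipette in the frame of cradle between -0.006 and 0.006 m and angle between the x axis of pipette and the x axis of cradle, either way round below 0.09 rad and x of pipette_tip in the frame of cradle above 0.08 m and angle between the z axis of pipette and the z axis of cradle, either way round below 0.35 rad and linear speed of pipette below 0.02 m/s and contact force between the fingers and pipette below 0.1 N and contact force between each of pipette, tube_rack, tube50, jar_a, jar_b, calculator, petri_dish, timer and drybox below 0.1 N and velocity of joint lid between -0.05 and 0.05 rad/s and distance of each of tube_rack, tube50, jar_a, jar_b, calculator, petri_dish, timer from where it was at the start of the episode below 0.03 m); the arm keeps its last pose, push and grip.
It fails at once if the lid flies open: its front edge rises 4 cm or more (value of joint lid above 0.158 rad).
It fails at once if the lid is lifted with the pipette still lying on it (value of joint lid above 0.025 rad and contact force between pipette and drybox above 0.1 N).
It fails at once if the pipette is dropped onto the bench (height (world z) of pipette below 0.03 m).
It fails at once if a bystander is pushed or knocked over (distance of any of tube_rack, tube50, jar_a, jar_b, calculator, petri_dish, timer from where it was at the start of the episode above 0.03 m or angle between any of tube_rack, tube50, jar_a, jar_b, calculator, petri_dish, timer's own z axis and vertical above 0.4 rad).
It also fails if it takes over 59 s, if anything falls off the work surface, if the arm or the gripper's body presses on something with over 40 N, if the wrist force passes 120 N, or if a joint passes its speed limit or range.

## Working session

There is one attempt and no reset: what is moved stays moved. The work goes in short steps, Python scripts to look and compute and a shell command to move; the robot and the scene stay as the last step left them, time stands still between calls to the robot, and variables do not carry over. Pictures are saved under pics/ and viewed, about 8 in all and at most 12, crops included, and the job is handed in when it is done.

```bash
ls; mkdir -p pics; cat > h.py <<'E'
import numpy as np, cv2
from station import get_obs, cams, workorder
def snap(n,f):
    im,d=cams.camera(n); c=cams.get_calibration(n)
    cv2.imwrite(f'pics/{f}.png',im[:,:,::-1]); np.savez(f'pics/{f}.npz',im=im,d=d,view=c['view'],k=[c['fx'],c['fy'],c['cx'],c['cy']])
def load(f):
    z=np.load(f'pics/{f}.npz'); d=z['d']; fx,fy,cx,cy=z['k']
    v,u=np.indices(d.shape); p=np.stack([(u-cx)/fx*d,(v-cy)/fy*d,d,np.ones_like(d)],-1)
    return z['im'],d,(p@np.linalg.inv(z['view']).T)[...,:3]
E
python3 - <<'E'
from h import *
o=get_obs(); print({k:np.round(v,3) for k,v in o.items()})
snap('top','top0'); snap('scene','sc0')
for n in('top','scene'):
    c=cams.get_calibration(n); print(n,c['fx'],np.round(np.linalg.inv(c['view']),3))
E
```

```text
pics
{'time_s': np.float64(0.0), 'qpos': array([ 1.035,  0.3  ,  1.522,  0.   ,  1.321, -0.067]), 'joint_vel': array([ 0.001,  0.002, -0.001,  0.   ,  0.   ,  0.001]), 'tau': array([-1.0000e-03, -5.3181e+01, -3.5275e+01,  7.1000e-02,  2.4000e-02,
       -0.0000e+00]), 'ee_pos': array([0.248, 0.49 , 0.224]), 'eef_rot': array([-1.571e+00,  1.000e-03,  1.102e+00]), 'force': array([ 0.412,  0.65 , -0.136]), 'moment': array([-0.056, -0.027,  0.005]), 'grip_width': np.float64(0.094)}
top 516.1876725389258 [[-2.100e-02 -9.870e-01  1.600e-01  3.100e-01]
 [-1.000e+00  2.100e-02 -3.000e-03  1.300e-02]
 [-1.000e-03 -1.600e-01 -9.870e-01  1.511e+00]
 [ 0.000e+00  0.000e+00  0.000e+00  1.000e+00]]
scene 408.5821238058071 [[-0.852  0.333 -0.404  1.033]
 [ 0.523  0.507 -0.685  0.884]
 [-0.023 -0.795 -0.606  0.896]
 [ 0.     0.     0.     1.   ]]
```

View pics/top0.png

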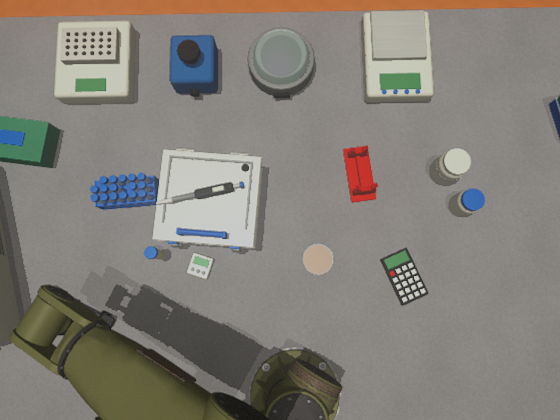

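View pics/sc0.png

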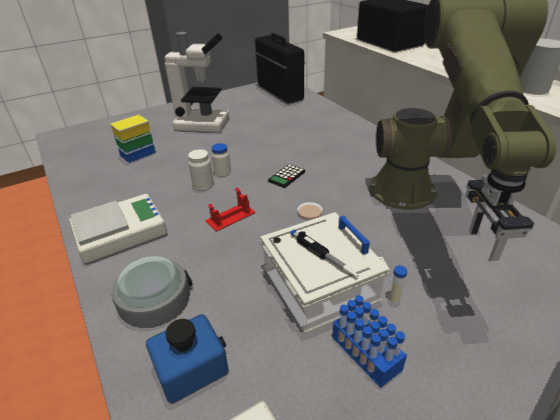

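Top view: box around (208,198), with the handle bar at (178..226,234). The pipette runs from its tip at (160,203) to the button at (241,184), and the rest is at (360,173). Next I measure them from depth.

```bash
cat > m.py <<'E'
from h import *
im,d,P=load('top0'); I=im.astype(int); r,g,b=I[...,0],I[...,1],I[...,2]
v,u=np.indices(d.shape)
def reg(u0,u1,v0,v1): return (u>=u0)&(u<=u1)&(v>=v0)&(v<=v1)&(d>0)
def rect(m):
    q=P[m]; rc=cv2.minAreaRect((q[:,:2]*1000).astype(np.float32)); return np.round(rc[0],1),np.round(rc[1],1),round(rc[2],2),np.round(np.percentile(q[:,2],[5,50,95]),3)
# lid
m=reg(150,270,140,255)&(abs(P[...,2]-.132)<.006); print('lid',m.sum(),rect(m))
h=reg(170,235,225,242)&(b>r+50)&(P[...,2]>.15); print('handle',h.sum(),rect(h))
q=reg(158,246,175,210)&(P[...,2]>.139); 
print('pip all',q.sum(),rect(q))
Q=P[q]; blk=q&(I.max(-1)<75); print('black',blk.sum(),rect(blk))
c,_,vt=np.linalg.svd(Q[:,:2]-Q[:,:2].mean(0),full_matrices=False); ax=vt[0]*np.sign(vt[0][1])
print('axis',ax,np.degrees(np.arctan2(ax[1],ax[0])))
t=(Q[:,:2]-Q[:,:2].mean(0))@ax; n=(Q[:,:2]-Q[:,:2].mean(0))@np.array([-ax[1],ax[0]])
print('mean',Q.mean(0))
for a in np.arange(-.13,.17,.01):
    k=(t>=a)&(t<a+.01)
    if k.any(): print(round(a,2),k.sum(),np.round([n[k].min(),n[k].max(),np.median(n[k]),Q[k,2].max()],4), I[q][k].mean(0).astype(int))
R=reg(335,385,138,210)&(r>g+60); print('rest',rect(R)); R2=R&(P[...,2]>.02)
for k in (R2&(v<175),R2&(v>=175)): print('saddle',k.sum(),rect(k),P[k][:,2].max(),P[k].mean(0))
for n_,a in dict(rack=(85,160,170,212),t50=(140,170,243,262),timer=(185,216,250,280),dish=(300,336,242,276),calc=(378,430,245,306),ja=(432,475,145,188),jb=(452,490,185,220)).items():
    k=reg(*a)&(P[...,2]>.009); print(n_,k.sum(),rect(k))
E
python3 m.py
python3 - <<'E'
from h import *
import cv2
im=cv2.imread('pics/top0.png'); a=cv2.resize(im[140:260,140:270],None,fx=4,fy=4,interpolation=2)[:480,:]; b=cv2.resize(im[135:210,335:385],None,fx=5.6,fy=5.6,interpolation=2)
o=np.zeros((480,800,3),np.uint8); o[:,:520]=a; o[:420,520:800]=b[:420]; cv2.imwrite('pics/crop.png',o)
E
```

```text
lid 7804 (array([546.8, 231.2]), array([272.9, 257.6]), 84.21, array([0.128, 0.132, 0.136]))
handle 259 (array([442.4, 239.9]), array([127.7,  15.5]), 84.4, array([0.169, 0.175, 0.18 ]))
pip all 674 (array([554.5, 244.6]), array([230.4,  92. ]), 89.87, array([0.142, 0.155, 0.164]))
black 59 (array([557. , 206.4]), array([22.4, 97.4]), 11.63, array([0.142, 0.152, 0.167]))
axis [-0.18037511  0.9835979 ] 100.3916096212553
mean [0.55288433 0.2346728  0.15416852]
-0.11 15 [-0.0096  0.0165 -0.0004  0.1573] [ 91 118 163]
-0.1 19 [-0.0187  0.005  -0.0025  0.1576] [129 141 158]
-0.09 17 [-0.0325  0.0411 -0.0021  0.1521] [182 183 173]
-0.08 34 [-0.0129  0.011   0.0003  0.1685] [90 91 87]
-0.07 40 [-0.0145  0.0101  0.0016  0.1729] [83 84 81]
-0.06 37 [-0.0142  0.0111  0.0006  0.1762] [100 101  96]
-0.05 39 [-0.0353  0.0111  0.0003  0.1656] [142 143 134]
-0.04 41 [-0.0154  0.0378  0.0007  0.1625] [137 138 131]
-0.03 39 [-0.0141  0.0116  0.0012  0.1641] [128 128 121]
-0.02 41 [-0.014   0.0114 -0.0006  0.1635] [88 89 86]
-0.01 37 [-0.0123  0.0466  0.0022  0.1625] [89 90 87]
-0.0 41 [-0.0142  0.012
[... 1087 characters left out ...]
9486569399958267 [ 0.57622442 -0.2063618   0.06080043]
rack 2048 (array([576.8, 480.7]), array([265.9, 117.3]), 83.04, array([0.046, 0.116, 0.132]))
t50 218 (array([400.9, 371.8]), array([33. , 83.5]), 10.02, array([0.023, 0.113, 0.119]))
timer 475 (array([367.6, 269.3]), array([82.9, 74.4]), 0.77, array([0.012, 0.018, 0.024]))
dish 702 (array([376.3, -69. ]), array([87.5, 87.8]), 42.5, array([0.01 , 0.014, 0.019]))
calc 1372 (array([ 324.9, -324.5]), array([144.4, 145.4]), 22.29, array([0.01 , 0.014, 0.019]))
ja 1059 (array([ 611. , -460.3]), array([141.2,  80.8]), 39.39, array([0.036, 0.133, 0.142]))
jb 723 (array([ 527.9, -489.7]), array([78.6, 66.3]), 24.03, array([0.035, 0.114, 0.122]))
```

View pics/crop.png

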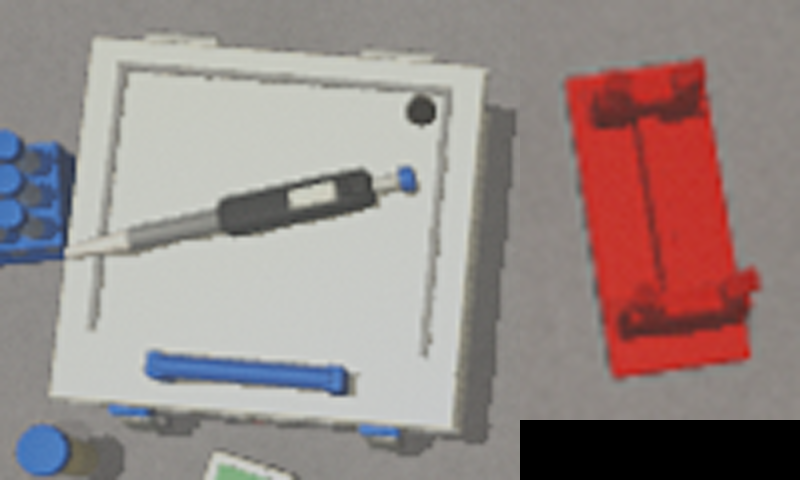

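The crop shows the pipette lying diagonally with its tip towards +y. The rest's high saddle is the near one, so the tip must point away from the robot (+x). Everything agrees with the given sizes, so I move above the pipette and refine from there.

```bash
python3 -m handwheel '[{"fingers":0.4,"x":-0.01,"y":0,"z":-0.04,"spin":5.3},{"fingers":0.4,"x":-0.02,"y":0,"z":-0.08,"spin":10.6},{"fingers":0.4,"x":-0.03,"y":0,"z":-0.12,"spin":15.9},{"fingers":0.4,"x":-0.04,"y":0,"z":-0.16,"spin":21.2},{"fingers":0.4,"x":-0.05,"y":0,"z":-0.2,"spin":26.5},{"fingers":0.4,"x":-0.06,"y":0,"z":-0.24,"spin":31.8},{"fingers":0.4,"x":-0.07,"y":0,"z":-0.28,"spin":37.1},{"fingers":0.4,"x":-0.08,"y":0,"z":-0.32,"spin":42.4},{"fingers":0.4,"x":-0.09,"y":0,"z":-0.36,"spin":47.7},{"fingers":0.4,"x":-0.1,"y":0,"z":-0.395,"spin":52.8}]' 15
cat > m2.py <<'E'
from h import *
snap('wrist','w1'); o=get_obs(); print(o['ee_pos'],o['eef_rot'],o['grip_width'],o['force'])
# refined rest from top0
im,d,P=load('top0'); I=im.astype(int); v,u=np.indices(d.shape)
R=(u>335)&(u<385)&(v>138)&(v<210)&(I[...,0]>I[...,1]+60)
B=R&(P[...,2]<.015)&(P[...,2]>-.003)
q=(P[B][:,:2]*1000).astype(np.float32); print('base',cv2.minAreaRect(q),np.median(P[B][:,2]))
for s in (0,1):
  for dz in (.045,.06,.07,.08):
    k=R&(P[...,2]>dz)&((v<175) if s==0 else (v>=175))
    if k.sum(): print(s,dz,k.sum(),P[k].mean(0),P[k].min(0)[:2],P[k].max(0)[:2])
# wrist: pipette dark pixels
im,d,P=load('w1'); I=im.astype(int)
k=(I.max(-1)<90)&(P[...,2]>.14)&(P[...,2]<.165)&(d>0); Q=P[k]
print('dark',k.sum(),Q.mean(0) if k.any() else '')
if k.sum()>20: print(cv2.minAreaRect((Q[:,:2]*1000).astype(np.float32)))
E
python3 m2.py
```

```text
time_s: 1.1
ee_pos: [0.5569, 0.2214, 0.2241]
eef_rot: [-1.571, 0.001, 0.176]
force: [-0.4, 0.4, -0.2]
grip_width: 0.0656
[0.55963077 0.21807001 0.22371254] [-1.57191926e+00  2.45629577e-04  1.67690178e-01] 0.06554653407084302 [ 3.2047623  -2.7854024   0.06233977]
base ((626.08544921875, -202.346435546875), (164.87728881835938, 75.81332397460938), 6.711082935333252) 0.0070358599821418455
0 0.045 101 [ 0.68345547 -0.19435717  0.06000116] [ 0.67431355 -0.22179887] [ 0.69456693 -0.16859248]
0 0.06 45 [ 0.68544718 -0.19553774  0.06866209] [ 0.6765718  -0.21860147] [ 0.69456693 -0.16941466]
0 0.07 17 [ 0.68612734 -0.19561449  0.07338075] [ 0.68045201 -0.21860147] [ 0.6938533  -0.16941466]
1 0.045 136 [ 0.56597271 -0.20388836  0.092335  ] [ 0.31007371 -0.2401336 ] [0.58106923 0.0125229 ]
1 0.06 117 [ 0.56598085 -0.20395178  0.09824378] [ 0.31007371 -0.2401336 ] [0.58106923 0.0125229 ]
1 0.07 65 [ 0.56324761 -0.20166392  0.12571073] [ 0.31007371 -0.2401336 ] [0.58106923 0.0125229 ]
1 0.08 40 [ 0.5586512  -0.19660289  0.15684938] [ 0.31007371 -0.2401336 ] [0.58106923 0.0125229 ]
dark 4851 [0.54552822 0.21217954 0.15614369]
((520.5977783203125, 212.16970825195312), (143.60142517089844, 149.6814727783203), 79.2660903930664)
```

View pics/w1.png

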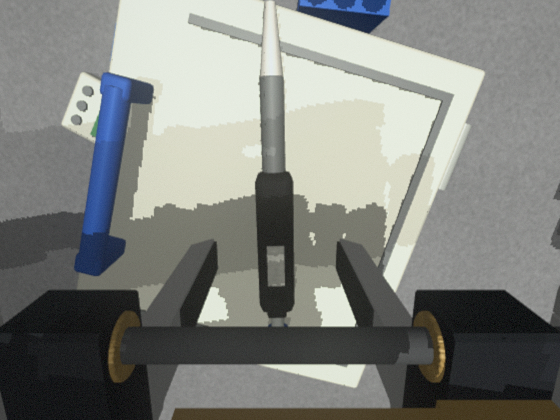

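The wrist view shows the pipette vertical in the image: black handle at u 258–293, v 172–315, and the cone up to (270,0). The blue bar runs (115,80)–(95,265). The arm was still settling during this shot, so I retake it now that it is still.

```bash
cat > m3.py <<'E'
from h import *
import time
for i in range(3): snap('wrist','w2')
o=get_obs(); print(o['time_s'],o['ee_pos'],o['eef_rot'],o['force'])
im,d,P=load('w2'); I=im.astype(int); r,g,b=I[...,0],I[...,1],I[...,2]; v,u=np.indices(d.shape)
Z=P[...,2]
k=(u>235)&(u<315)&(v<330)&(Z>.143)&(Z<.163)&(d>0); Q=P[k]
l=cv2.fitLine((Q[:,:2]).astype(np.float32),cv2.DIST_HUBER,0,1e-4,1e-4).ravel(); a=l[:2]*np.sign(l[1]); c=l[2:]
print('pip yaw',np.arctan2(a[1],a[0]),c)
t=(Q[:,:2]-c)@a; n=(Q[:,:2]-c)@[-a[1],a[0]]
kk=(I.max(-1)<80)[k]
print('t range',t.min(),t.max(),'dark t',np.percentile(t[kk],[1,99]))
for x in np.arange(-.12,.14,.02):
    s=(t>x)&(t<x+.02)
    if s.sum()>5: print(round(x,2),np.round(np.percentile(n[s],[2,98]),4),np.percentile(Q[s,2],95).round(4))
s=(abs(t)<.15)&(Q[:,2]>.165)
h=(b>r+40)&(b>g+20)&(Z>.158)&(Z<.185)&(u<170)&(v>60)&(v<285); H=P[h]
print('bar',h.sum(),cv2.minAreaRect((H[:,:2]*1000).astype(np.float32)),np.percentile(H[:,2],[50,95]))
l=cv2.fitLine(H[:,:2].astype(np.float32),cv2.DIST_HUBER,0,1e-4,1e-4).ravel(); print(l)
m=(abs(Z-.132)<.004)&(I.min(-1)>100); print('lid z',np.median(Z[m]))
E
python3 m3.py
```

```text
1.3 [0.55570657 0.22257104 0.22382194] [-1.57080371e+00  1.15267138e-03  1.80041773e-01] [-0.10641807  0.59995051  0.47342876]
pip yaw 1.7727396 [0.5481393 0.2522942]
t range -0.11563582024561733 0.1101715948517034 dark t [-0.09434576  0.00437342]
-0.12 [-0.0048  0.0046] 0.1505
-0.1 [-0.0124  0.0127] 0.1588
-0.08 [-0.0125  0.0125] 0.1598
-0.06 [-0.0127  0.0124] 0.1598
-0.04 [-0.0122  0.0125] 0.1588
-0.02 [-0.0124  0.0124] 0.1589
0.0 [-0.0104  0.0103] 0.1574
0.02 [-0.0078  0.0077] 0.1534
0.04 [-0.0074  0.0076] 0.1535
0.06 [-0.0071  0.0072] 0.1531
0.08 [-0.0054  0.0052] 0.1513
0.1 [-0.0039  0.0041] 0.1495
bar 5232 ((442.2339782714844, 236.0167999267578), (128.64454650878906, 17.396726608276367), 84.41931915283203) [0.17476326 0.17659026]
[0.10147665 0.99483794 0.44183826 0.2126064 ]
lid z 0.13201792215914354
```

```bash
python3 -m handwheel '[{"fingers":0.4,"x":-0.0015,"y":0.01,"z":0.0015,"spin":-1.25},{"fingers":0.4,"x":-0.0015,"y":0.025,"z":0.0015,"spin":-1.25},{"fingers":0.4,"x":-0.0015,"y":0.04,"z":0.0015,"spin":-1.25},{"fingers":0.4,"x":-0.0015,"y":0.055,"z":0.0015,"spin":-1.25},{"fingers":0.4,"x":-0.0015,"y":0.065,"z":0.0015,"spin":-1.25},{"fingers":0.4,"x":-0.0015,"y":0.07,"z":0.0015,"spin":-1.25},{"fingers":0.4,"x":-0.0015,"y":0.07,"z":0.0015,"spin":-1.25},{"fingers":0.4,"x":-0.0015,"y":0.07,"z":0.0015,"spin":-1.25},{"fingers":-0.6,"x":-0.0015,"y":0.07,"z":0.0015,"spin":-1.25},{"fingers":-0.6,"x":-0.0015,"y":0.07,"z":0.0015,"spin":-1.25}]' 12
python3 -m handwheel '[{"fingers":-0.6,"x":0,"y":0,"z":0,"spin":0},{"fingers":-0.6,"x":0,"y":0,"z":0,"spin":0},{"fingers":-0.6,"x":0,"y":0,"z":0,"spin":0},{"fingers":-0.6,"x":0,"y":0,"z":0,"spin":0},{"fingers":-0.6,"x":0,"y":-0.005,"z":0,"spin":0},{"fingers":-0.6,"x":0,"y":-0.015,"z":0,"spin":0},{"fingers":-0.6,"x":0,"y":-0.03,"z":0,"spin":0},{"fingers":-0.6,"x":0,"y":-0.045,"z":0,"spin":0},{"fingers":-0.6,"x":0,"y":-0.06,"z":0,"spin":0},{"fingers":-0.6,"x":0,"y":-0.07,"z":0,"spin":0}]' 12
```

```text
time_s: 2.3
ee_pos: [0.5541, 0.2242, 0.155]
eef_rot: [-1.571, -0.001, 0.202]
force: [0.1, 0.5, -0.1]
grip_width: 0.0534
time_s: 3.3
ee_pos: [0.5542, 0.2243, 0.2264]
eef_rot: [-1.571, -0.002, 0.202]
force: [0.6, -0.0, -0.7]
grip_width: 0.0256
```

```bash
python3 -m handwheel '[{"fingers":-0.6,"x":-0.001,"y":0,"z":-0.015,"spin":4},{"fingers":-0.6,"x":-0.002,"y":0,"z":-0.035,"spin":9},{"fingers":-0.6,"x":-0.003,"y":0,"z":-0.055,"spin":14},{"fingers":-0.6,"x":-0.005,"y":0,"z":-0.08,"spin":19},{"fingers":-0.6,"x":-0.006,"y":0,"z":-0.105,"spin":24},{"fingers":-0.6,"x":-0.008,"y":0,"z":-0.13,"spin":29},{"fingers":-0.6,"x":-0.009,"y":0,"z":-0.155,"spin":34},{"fingers":-0.6,"x":-0.011,"y":0,"z":-0.18,"spin":39},{"fingers":-0.6,"x":-0.012,"y":0,"z":-0.2,"spin":43},{"fingers":-0.6,"x":-0.0135,"y":0,"z":-0.215,"spin":47.5}]' 
python3 -m handwheel '[{"fingers":-0.6,"x":0.015,"y":0,"z":-0.016,"spin":5},{"fingers":-0.6,"x":0.03,"y":0,"z":-0.032,"spin":10},{"fingers":-0.6,"x":0.045,"y":0,"z":-0.047,"spin":15},{"fingers":-0.6,"x":0.06,"y":0,"z":-0.063,"spin":20},{"fingers":-0.6,"x":0.075,"y":0,"z":-0.078,"spin":25},{"fingers":-0.6,"x":0.09,"y":0,"z":-0.094,"spin":30},{"fingers":-0.6,"x":0.105,"y":0,"z":-0.11,"spin":35},{"fingers":-0.6,"x":0.12,"y":0,"z":-0.125,"spin":40},{"fingers":-0.6,"x":0.135,"y":0,"z":-0.14,"spin":44},{"fingers":-0.6,"x":0.15,"y":0,"z":-0.156,"spin":47.4}]'
cat > m4.py <<'E'
from h import *
for i in range(3): snap('wrist','w3')
snap('top','t3')
o=get_obs(); print(o['time_s'],o['ee_pos'],o['eef_rot'],o['force'],o['grip_width'])
E
python3 m4.py
```

```text
time_s: 4.3
ee_pos: [0.584, 0.0096, 0.2248]
eef_rot: [-1.571, -0.0, -0.63]
force: [-0.2, 1.0, -1.0]
grip_width: 0.0255
time_s: 5.3
ee_pos: [0.614, -0.2043, 0.2248]
eef_rot: [-1.571, 0.0, -1.457]
force: [-0.9, -0.0, -1.0]
grip_width: 0.0256
5.5 [ 0.61379332 -0.20336175  0.22446289] [-1.57104119e+00  2.79404748e-04 -1.45337890e+00] [-0.66580526  0.4041732  -0.75375495] 0.026088237675348167
```

View pics/w3.png

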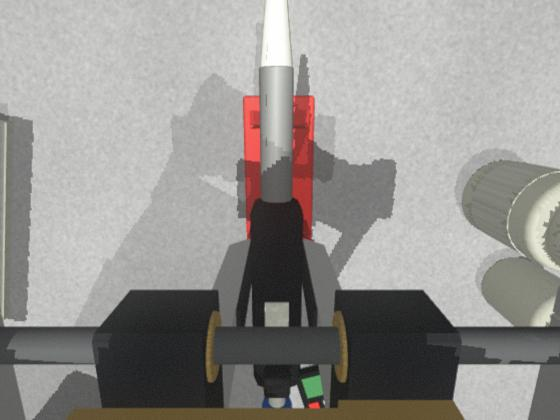

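The wrist view shows the rest's base at u 244–314 straight under the pipette shaft (u 260–293), with the low saddle at v≈105–125. Next I quantify the alignment.

```bash
cat > m5.py <<'E'
from h import *
im,d,P=load('w3'); I=im.astype(int); v,u=np.indices(d.shape); Z=P[...,2]
red=(I[...,0]>I[...,1]+60)&(u>220)&(u<330)&(v>80)&(v<250)&(d>0)
B=red&(Z<.016); q=P[B][:,:2]; print('base',cv2.minAreaRect((q*1000).astype(np.float32)),np.median(P[B][:,2]))
S=red&(Z>.03); s=P[S]; print('saddle',S.sum(),s.mean(0),s.min(0),s.max(0))
yaw=.117; R=np.array([[np.cos(yaw),np.sin(yaw)],[-np.sin(yaw),np.cos(yaw)]])
loc=(s[:,:2]-[.6143,-.2035])@R.T
for a in np.arange(-.035,.035,.004):
    k=(loc[:,1]>=a)&(loc[:,1]<a+.004)
    if k.any(): print(round(a,3),k.sum(),loc[k,0].min().round(4),loc[k,0].max().round(4),s[k,2].max().round(4))
k=(u>235)&(u<310)&(v<340)&(Z>.19)&(Z<.24)&(d>0); Q=P[k]
l=cv2.fitLine(Q[:,:2].astype(np.float32),cv2.DIST_HUBER,0,1e-4,1e-4).ravel(); a=l[:2]*np.sign(l[0]); c=l[2:]
print('pip yaw',np.arctan2(a[1],a[0]),c,'n of rest origin guess',([.6143,-.2035]-c)@[-a[1],a[0]])
t=(Q[:,:2]-c)@a
for x in np.arange(-.12,.14,.02):
    s_=(t>x)&(t<x+.02)
    if s_.sum()>5: print(round(x,2),np.percentile(Q[s_,2],95).round(4))
dk=(I.max(-1)<80)[k]; print('dark end t',np.percentile(t[dk],[1,99.]),'grip t',(np.array([.6138,-.2034])-c)@a)
# base from top t3/top0
for f in('top0','t3'):
    im,d,P=load(f); I=im.astype(int)
    R_=(u>335)&(u<385)&(v>138)&(v<210)&(I[...,0]>I[...,1]+60)&(P[...,2]<.015)&(P[...,2]>-.003)
    if R_.sum()>20: print(f,cv2.minAreaRect((P[R_][:,:2]*1000).astype(np.float32)))
im,d,P=load('top0'); I=im.astype(int); s=P[(u>335)&(u<385)&(v>138)&(v<210)&(I[...,0]>I[...,1]+60)&(P[...,2]>.06)&(P[...,2]<.11)]
loc=(s[:,:2]-[.6143,-.2035])@R.T
for n,k in(('low',loc[:,0]>0),('high',loc[:,0]<0)):
    print(n,[ (np.round(loc[k&m].mean(0),4),np.round(loc[k&m].min(0),4),np.round(loc[k&m].max(0),4)) for m in (loc[:,1]>0,loc[:,1]<0)])
E
python3 m5.py
```

```text
base ((629.4537353515625, -206.07879638671875), (156.188720703125, 75.20941925048828), 6.7893476486206055) 0.007695707408846897
saddle 561 [ 0.66438904 -0.2081389   0.07897276] [ 0.56960384 -0.24394342  0.03012858] [ 0.69648097 -0.1740576   0.22227245]
-0.035 53 -0.0419 0.0627 0.088
-0.031 91 -0.0406 0.0778 0.0807
-0.027 79 0.0638 0.0778 0.0759
-0.023 67 0.0638 0.077 0.0715
-0.019 28 0.0264 0.077 0.2223
-0.015 9 0.0287 0.0321 0.2134
-0.011 20 0.0343 0.0816 0.2165
0.005 6 0.0513 0.0537 0.215
0.009 20 0.0204 0.077 0.2223
0.013 82 0.0085 0.0778 0.2053
0.017 72 0.0628 0.0779 0.0762
0.021 8 -0.042 0.0647 0.0635
0.025 9 -0.042 -0.0396 0.0637
pip yaw 0.113528006 [ 0.6525417  -0.20116454] n of rest origin guess 0.002011761579607027
-0.08 0.2296
-0.06 0.2294
-0.04 0.2344
-0.02 0.2283
0.0 0.223
0.02 0.223
0.04 0.223
0.06 0.2215
0.08 0.2201
dark end t [-0.06869141 -0.00550691] grip t -0.038745544830621925
top0 ((626.08544921875, -202.346435546875), (164.87728881835938, 75.81332397460938), 6.711082935333252)
low [(array([0.0708, 0.0189]), array([0.0647, 0.0123]), array([0.0767, 0.0258])), (array([ 0.0723, -0.0173]), array([ 0.0665, -0.024 ]), array([ 0.0787, -0.0108]))]
high [(array([-0.0444,  0.0195]), array([-0.0517,  0.0001]), array([-0.0352,  0.0321])), (array([-0.0438, -0.0167]), array([-0.0507, -0.0315]), array([-0.0361, -0.0002]))]
```

Wrist and top disagree by about 4 mm sideways. I lower to just above the cheeks, where pipette and saddle are at nearly the same depth, so the wrist camera's bias cancels.

```bash
python3 -m handwheel '[{"fingers":-0.6,"x":0,"y":0.01,"z":0,"spin":0},{"fingers":-0.6,"x":0.0005,"y":0.025,"z":0,"spin":0},{"fingers":-0.6,"x":0.001,"y":0.04,"z":0,"spin":0},{"fingers":-0.6,"x":0.0015,"y":0.055,"z":0,"spin":0},{"fingers":-0.6,"x":0.002,"y":0.07,"z":0,"spin":0},{"fingers":-0.6,"x":0.002,"y":0.08,"z":0,"spin":0},{"fingers":-0.6,"x":0.002,"y":0.09,"z":0,"spin":0},{"fingers":-0.6,"x":0.002,"y":0.095,"z":0,"spin":0},{"fingers":-0.6,"x":0.002,"y":0.095,"z":0,"spin":0},{"fingers":-0.6,"x":0.002,"y":0.095,"z":0,"spin":0}]'
cat > m6.py <<'E'
import sys
from h import *
f=sys.argv[1]
for i in range(2): snap('wrist',f)
o=get_obs(); print(o['time_s'],o['ee_pos'],o['eef_rot'],o['force'],o['grip_width'])
im,d,P=load(f); I=im.astype(int); v,u=np.indices(d.shape); Z=P[...,2]
c=o['ee_pos'][:2]; yw=o['eef_rot'][2]+np.pi/2; a=np.array([np.cos(yw),np.sin(yw)]); n=np.array([-a[1],a[0]])
L=np.stack([(P[...,:2]-c)@a,(P[...,:2]-c)@n,Z],-1)
red=(I[...,0]>I[...,1]+60)&(d>0)&(v<340); S=red&(Z>.03)&(Z<.12)
for lo,hi in ((.055,.09),(-.06,-.03)):
    k=S&(L[...,0]>lo)&(L[...,0]<hi)
    for dz in (.04,.055,.062,.068,.075):
        kk=k&(L[...,2]>dz); l=L[kk]
        if len(l)>3: print(lo,dz,len(l),'x',l[:,0].min().round(4),l[:,0].max().round(4),'y+',[np.round(f_(l[l[:,1]>0][:,1]),4) for f_ in(np.min,np.max) if (l[:,1]>0).any()],'y-',[np.round(f_(l[l[:,1]<0][:,1]),4) for f_ in(np.min,np.max) if (l[:,1]<0).any()])
zc=o['ee_pos'][2]
k=(abs(L[...,1])<.02)&(Z>zc-.02)&(Z<zc+.012)&(d>0)&(v<340)&~red&(I[...,2]<I[...,0]+30)
for x in np.arange(-.08,.15,.02):
    s=k&(L[...,0]>x)&(L[...,0]<x+.02)
    if s.sum()>9: l=L[s]; print('pip',round(x,2),s.sum(),np.percentile(l[:,1],[2,98]).round(4),np.percentile(l[:,2],95).round(4))
E
python3 m6.py w4
```

```text
time_s: 6.5
ee_pos: [0.6144, -0.2055, 0.1299]
eef_rot: [-1.57, -0.0, -1.454]
force: [0.4, 0.1, -1.2]
grip_width: 0.026
6.6 [ 0.61441174 -0.20557017  0.1301334 ] [-1.56984748e+00 -5.61102940e-04 -1.45400256e+00] [ 0.55014482  0.60059937 -1.37059046] 0.026303010801435617
0.055 0.04 1192 x 0.0623 0.0845 y+ [np.float64(0.0064), np.float64(0.0226)] y- [np.float64(-0.0312), np.float64(-0.0096)]
0.055 0.055 1031 x 0.0641 0.0845 y+ [np.float64(0.0064), np.float64(0.0212)] y- [np.float64(-0.0297), np.float64(-0.0096)]
0.055 0.062 978 x 0.065 0.0845 y+ [np.float64(0.0064), np.float64(0.0212)] y- [np.float64(-0.0297), np.float64(-0.0096)]
0.055 0.068 694 x 0.0658 0.0845 y+ [np.float64(0.0064), np.float64(0.0212)] y- [np.float64(-0.0297), np.float64(-0.0096)]
0.055 0.075 39 x 0.0666 0.0845 y+ [np.float64(0.0064), np.float64(0.0184)] y- [np.float64(-0.0281), np.float64(-0.0096)]
-0.06 0.04 50 x -0.0507 -0.038 y+ [np.float64(0.0152), np.float64(0.0173)] y- [np.float64(-0.0205), np.float64(-0.0201)]
-0.06 0.055 50 x -0.0507 -0.038 y+ [np.float64(0.0152), np.float64(0.0173)] y- [np.float64(-0.0205), np.float64(-0.0201)]
-0.06 0.062 50 x -0.0507 -0.038 y+ [np.float64(0.0152), np.float64(0.0173)] y- [np.float64(-0.0205), np.float64(-0.0201)]
-0.06 0.068 44 x -0.0486 -0.038 y+ [np.float64(0.0152), np.float64(0.0173)] y- [np.float64(-0.0205), np.float64(-0.0203)]
-0.06 0.075 44 x -0.0486 -0.038 y+ [np.float64(0.0152), np.float64(0.0173)] y- [np.float64(-0.0205), np.float64(-0.0203)]
pip -0.04 896 [-0.0146  0.0106] 0.1353
pip -0.02 1917 [-0.0146  0.0112] 0.135
pip 0.0 2676 [-0.0188  0.0186] 0.1386
pip 0.02 2015 [-0.0135  0.0101] 0.134
pip 0.04 1350 [-0.0092  0.0058] 0.1289
pip 0.06 1484 [-0.0091  0.006 ] 0.1289
pip 0.08 1611 [-0.0093  0.0058] 0.1287
pip 0.1 1351 [-0.0077  0.0043] 0.1275
pip 0.12 99 [-0.0063  0.0032] 0.126
```

View pics/w4.png

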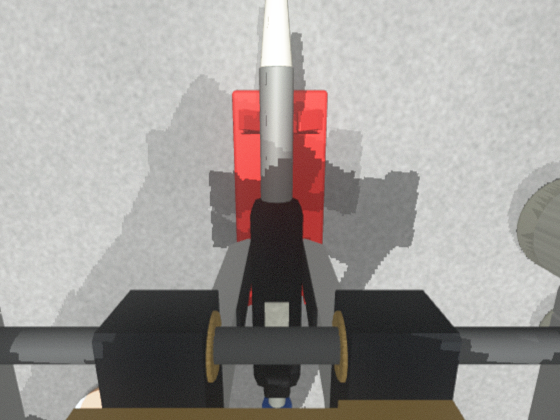

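In the wrist frame the pipette's centre is at −1.7 mm and the saddle's at −4.3 mm, so I shift about +2.4 mm along tool x and lower slowly. I then reduce the grip so the pipette can pivot into the slope.

```bash
python3 -m handwheel '[{"fingers":-0.6,"x":0.001,"y":0,"z":0,"spin":0},{"fingers":-0.6,"x":0.0024,"y":0,"z":0,"spin":0},{"fingers":-0.6,"x":0.0024,"y":0.006,"z":0,"spin":0},{"fingers":-0.6,"x":0.0024,"y":0.012,"z":0,"spin":0},{"fingers":-0.6,"x":0.0024,"y":0.018,"z":0,"spin":0},{"fingers":-0.6,"x":0.0024,"y":0.024,"z":0,"spin":0},{"fingers":-0.6,"x":0.0024,"y":0.03,"z":0,"spin":0},{"fingers":-0.6,"x":0.0024,"y":0.035,"z":0,"spin":0},{"fingers":-0.6,"x":0.0024,"y":0.038,"z":0,"spin":0},{"fingers":-0.6,"x":0.0024,"y":0.039,"z":0,"spin":0}]'
python3 -m handwheel '[{"fingers":-0.6,"x":0,"y":0.0005,"z":0,"spin":0},{"fingers":-0.6,"x":0,"y":0.001,"z":0,"spin":0},{"fingers":-0.6,"x":0,"y":0.0015,"z":0,"spin":0},{"fingers":-0.6,"x":0,"y":0.002,"z":0,"spin":0},{"fingers":-0.6,"x":0,"y":0.0025,"z":0,"spin":0},{"fingers":-0.6,"x":0,"y":0.003,"z":0,"spin":0},{"fingers":-0.6,"x":0,"y":0.0035,"z":0,"spin":0},{"fingers":-0.6,"x":0,"y":0.004,"z":0,"spin":0},{"fingers":-0.6,"x":0,"y":0.004,"z":0,"spin":0},{"fingers":-0.6,"x":0,"y":0.004,"z":0,"spin":0}]' 5
python3 m6.py w5 | grep -v '^-\?0.*0\.0[456]'
```

```text
time_s: 7.6
ee_pos: [0.6143, -0.2078, 0.09]
eef_rot: [-1.571, 0.0, -1.454]
force: [0.4, -0.6, 0.2]
grip_width: 0.0257
time_s: 8.6
ee_pos: [0.6145, -0.2079, 0.0865]
eef_rot: [-1.571, -0.0, -1.454]
force: [0.5, -0.0, 0.5]
grip_width: 0.0262
8.7 [ 0.61449988 -0.20785817  0.0865124 ] [-1.57063295e+00 -1.10671188e-04 -1.45401889e+00] [1.47678048 0.32827339 0.40353537] 0.02599347672250218
-0.06 0.075 30 x -0.0385 -0.0301 y+ [np.float64(0.0139), np.float64(0.0157)] y- [np.float64(-0.0192), np.float64(-0.0147)]
pip -0.04 896 [-0.0146  0.0111] 0.0922
pip -0.02 1940 [-0.0147  0.0112] 0.0917
pip 0.0 2686 [-0.0188  0.0187] 0.0944
pip 0.02 2002 [-0.0132  0.0101] 0.09
pip 0.04 1333 [-0.0093  0.0058] 0.0843
pip 0.06 1475 [-0.0092  0.006 ] 0.0838
pip 0.08 1558 [-0.0093  0.0058] 0.0833
pip 0.1 1307 [-0.0078  0.0043] 0.0816
pip 0.12 131 [-0.0064  0.0031] 0.0798
```

Contact has begun: the vertical force rose from −1.3 to +0.4 N and the nose is starting to dip. I continue slowly.

```bash
python3 -m handwheel '[{"fingers":-0.6,"x":0,"y":0.0005,"z":0,"spin":0},{"fingers":-0.6,"x":0,"y":0.001,"z":0,"spin":0},{"fingers":-0.6,"x":0,"y":0.0015,"z":0,"spin":0},{"fingers":-0.6,"x":0,"y":0.002,"z":0,"spin":0},{"fingers":-0.6,"x":0,"y":0.0025,"z":0,"spin":0},{"fingers":-0.6,"x":0,"y":0.003,"z":0,"spin":0},{"fingers":-0.6,"x":0,"y":0.0035,"z":0,"spin":0},{"fingers":-0.6,"x":0,"y":0.004,"z":0,"spin":0},{"fingers":-0.6,"x":0,"y":0.0045,"z":0,"spin":0},{"fingers":-0.6,"x":0,"y":0.0045,"z":0,"spin":0}]' 4
python3 m6.py w6 | grep -v '^-\?0.*0\.0[456]'
```

```text
time_s: 9.7
ee_pos: [0.6144, -0.2078, 0.0818]
eef_rot: [-1.571, 0.0, -1.454]
force: [0.6, -0.6, -0.3]
grip_width: 0.0257
9.8 [ 0.61431665 -0.2078697   0.081823  ] [-1.57109310e+00  8.75804910e-05 -1.45408527e+00] [-0.36155615  0.37623928  0.76864932] 0.02611031726909788
pip -0.04 791 [-0.0144  0.0109] 0.0899
pip -0.02 2047 [-0.0147  0.0112] 0.0889
pip 0.0 2754 [-0.0188  0.0186] 0.0899
pip 0.02 1961 [-0.0132  0.0101] 0.0832
pip 0.04 1320 [-0.0095  0.0061] 0.0754
pip 0.06 1351 [-0.0093  0.0059] 0.073
pip 0.08 1381 [-0.0092  0.0058] 0.0708
pip 0.1 1000 [-0.0072  0.0037] 0.0673
pip 0.12 151 [-0.0047  0.0013] 0.0641
```

```bash
python3 -m handwheel '[{"fingers":-0.6,"x":0,"y":0.0004,"z":0,"spin":0},{"fingers":-0.6,"x":0,"y":0.0008,"z":0,"spin":0},{"fingers":-0.6,"x":0,"y":0.0012,"z":0,"spin":0},{"fingers":-0.6,"x":0,"y":0.0016,"z":0,"spin":0},{"fingers":-0.6,"x":0,"y":0.002,"z":0,"spin":0},{"fingers":-0.6,"x":0,"y":0.0024,"z":0,"spin":0},{"fingers":-0.6,"x":0,"y":0.0024,"z":0,"spin":0},{"fingers":-0.6,"x":0,"y":0.0024,"z":0,"spin":0},{"fingers":-0.6,"x":0,"y":0.0024,"z":0,"spin":0},{"fingers":-0.6,"x":0,"y":0.0024,"z":0,"spin":0}]' 4
python3 m6.py w7 | grep -v '^-\?0.*0\.0[456]'
```

```text
time_s: 10.8
ee_pos: [0.6146, -0.2078, 0.0801]
eef_rot: [-1.57, -0.0, -1.454]
force: [-0.2, 1.1, 4.7]
grip_width: 0.0259
10.9 [ 0.61460987 -0.20783316  0.08010686] [-1.57018951e+00 -1.87321740e-04 -1.45404636e+00] [-0.50191865  1.18541823  5.29026933] 0.025872367979703152
pip -0.04 728 [-0.0143  0.0108] 0.0892
pip -0.02 2100 [-0.0147  0.0112] 0.088
pip 0.0 2775 [-0.0187  0.0186] 0.0881
pip 0.02 1950 [-0.0133  0.0102] 0.0812
pip 0.04 1303 [-0.0096  0.0061] 0.0727
pip 0.06 1338 [-0.009  0.006] 0.07
pip 0.08 1280 [-0.0088  0.0053] 0.0671
pip 0.1 538 [-0.0068  0.0033] 0.0636
```

The push is now 5 N with a slope of about 0.14, so the pipette is seated on both saddles. I open the fingers, wait, then lift.

```bash
python3 -m handwheel '[{"fingers":-0.35,"x":0,"y":0,"z":0,"spin":0},{"fingers":-0.25,"x":0,"y":0,"z":0,"spin":0},{"fingers":-0.1,"x":0,"y":0,"z":0,"spin":0},{"fingers":0,"x":0,"y":0,"z":0,"spin":0},{"fingers":0,"x":0,"y":0,"z":0,"spin":0},{"fingers":0,"x":0,"y":0,"z":0,"spin":0},{"fingers":0,"x":0,"y":0,"z":0,"spin":0},{"fingers":0,"x":0,"y":0,"z":0,"spin":0},{"fingers":0,"x":0,"y":0,"z":0,"spin":0},{"fingers":0,"x":0,"y":0,"z":0,"spin":0}]' 4
python3 -m handwheel '[{"fingers":0,"x":0,"y":-0.01,"z":0,"spin":0},{"fingers":0,"x":0,"y":-0.025,"z":0,"spin":0},{"fingers":0,"x":0,"y":-0.04,"z":0,"spin":0},{"fingers":0,"x":0,"y":-0.06,"z":0,"spin":0},{"fingers":0,"x":0,"y":-0.08,"z":0,"spin":0},{"fingers":0,"x":0,"y":-0.1,"z":0,"spin":0},{"fingers":0,"x":0,"y":-0.12,"z":0,"spin":0},{"fingers":0,"x":0,"y":-0.14,"z":0,"spin":0},{"fingers":0,"x":0,"y":-0.155,"z":0,"spin":0},{"fingers":0,"x":0,"y":-0.16,"z":0,"spin":0}]'
python3 m4.py
```

```text
time_s: 11.9
ee_pos: [0.6144, -0.2078, 0.0795]
eef_rot: [-1.571, 0.0, -1.454]
force: [-0.4, -0.3, 0.4]
grip_width: 0.0467
time_s: 12.9
ee_pos: [0.6148, -0.208, 0.2429]
eef_rot: [-1.567, -0.002, -1.454]
force: [-0.3, 0.6, -0.5]
grip_width: 0.0473
13.1 [ 0.61420487 -0.20775896  0.23906217] [-1.57148676e+00  3.97865930e-04 -1.45402878e+00] [ 0.45301806 -0.35706338  0.16655757] 0.04703768984250394
```

View pics/w3.png

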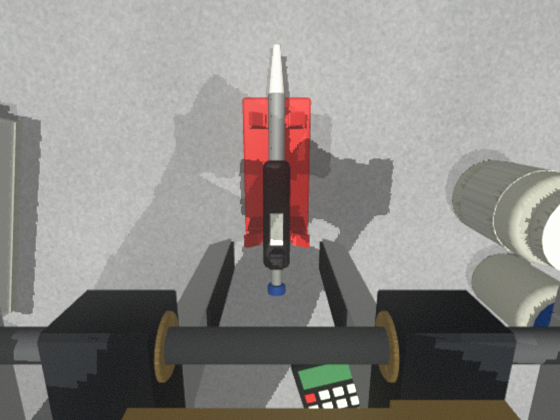

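The pipette lies centred in both notches and is released. Now to the lid's bar, at a hover height for a check.

```bash
python3 -m handwheel '[{"fingers":0.2,"x":-0.015,"y":0,"z":-0.004,"spin":-3},{"fingers":0.2,"x":-0.035,"y":0,"z":-0.009,"spin":-7},{"fingers":0.2,"x":-0.06,"y":0,"z":-0.015,"spin":-11},{"fingers":0.2,"x":-0.085,"y":0,"z":-0.022,"spin":-15},{"fingers":0.2,"x":-0.11,"y":0,"z":-0.029,"spin":-19},{"fingers":0.2,"x":-0.135,"y":0,"z":-0.035,"spin":-23},{"fingers":0.2,"x":-0.16,"y":0,"z":-0.042,"spin":-27},{"fingers":0.2,"x":-0.185,"y":0,"z":-0.048,"spin":-31},{"fingers":0.2,"x":-0.21,"y":0,"z":-0.055,"spin":-35},{"fingers":0.2,"x":-0.23,"y":0,"z":-0.06,"spin":-38.7}]'
python3 -m handwheel '[{"fingers":0.2,"x":-0.025,"y":0,"z":0.011,"spin":-4},{"fingers":0.2,"x":-0.05,"y":0,"z":0.023,"spin":-9},{"fingers":0.2,"x":-0.075,"y":0,"z":0.034,"spin":-14},{"fingers":0.2,"x":-0.1,"y":0,"z":0.046,"spin":-19},{"fingers":0.2,"x":-0.125,"y":0,"z":0.057,"spin":-24},{"fingers":0.2,"x":-0.15,"y":0,"z":0.068,"spin":-28},{"fingers":0.2,"x":-0.175,"y":0,"z":0.08,"spin":-32},{"fingers":0.2,"x":-0.195,"y":0,"z":0.089,"spin":-35},{"fingers":0.2,"x":-0.21,"y":0,"z":0.096,"spin":-38},{"fingers":0.2,"x":-0.2175,"y":0,"z":0.0992,"spin":-38.8}]'
cat > m7.py <<'E'
from h import *
for i in range(4): snap('wrist','w8')
snap('top','t8'); o=get_obs(); print(o['time_s'],o['ee_pos'],o['eef_rot'],o['force'],o['grip_width'])
for f in('w8','t8','top0'):
    im,d,P=load(f); I=im.astype(int); r,g,b=I[...,0],I[...,1],I[...,2]; v,u=np.indices(d.shape); Z=P[...,2]
    c=o['ee_pos'][:2]; yw=o['eef_rot'][2]; a=np.array([np.cos(yw),np.sin(yw)]); n=np.array([-a[1],a[0]])
    X=(P[...,:2]-c)@a; Y=(P[...,:2]-c)@n
    h=(b>r+40)&(b>g+20)&(Z>.155)&(Z<.19)&(abs(X)<.03)&(abs(Y)<.1)&(d>0)
    if h.sum()<30: print(f,'few',h.sum()); continue
    H=P[h]; print(f,h.sum(),cv2.minAreaRect((H[:,:2]*1000).astype(np.float32)))
    for y in np.arange(-.08,.08,.02):
        s=h&(Y>y)&(Y<y+.02)
        if s.sum()>5: print(round(y,2),np.percentile(X[s],[3,97]).round(4),'top line x',X[s&(Z>np.percentile(Z[s],80))].mean().round(4),np.percentile(Z[s],95).round(4))
    print('y',np.percentile(Y[h],[0.5,99.5]))
# pipette check in top view
im,d,P=load('t8'); Z=P[...,2]; np.set_printoptions(precision=4,suppress=True)
yaw=.117; R=np.array([[np.cos(yaw),np.sin(yaw)],[-np.sin(yaw),np.cos(yaw)]]); l=(P[...,:2]-[.614,-.2045])@R.T
for x in (-.06,-.02,.02,.045,.09):
    s=(abs(l[...,0]-x)<.006)&(abs(l[...,1])<.02)&(Z>.05)&(d>0)
    if s.any(): print('pip',x,s.sum(),l[s][:,1].mean(),Z[s].max(), 'expect handle top', .058+.026-.14*x)
E
python3 m7.py
```

```text
time_s: 14.1
ee_pos: [0.5272, 0.0148, 0.2388]
eef_rot: [-1.572, 0.001, -0.775]
force: [0.1, 0.0, 0.1]
grip_width: 0.0562
time_s: 15.1
ee_pos: [0.4421, 0.2379, 0.2389]
eef_rot: [-1.571, 0.001, -0.099]
force: [-0.2, -1.3, -0.6]
grip_width: 0.0561
15.35 [0.44308863 0.23635275 0.23937118] [-1.57106319e+00  1.99519694e-04 -1.02890085e-01] [-0.49416309 -0.59320094  0.24300177] 0.05666888970116382
w8 3443 ((442.77691650390625, 234.6485595703125), (129.0117950439453, 16.18689727783203), 84.31147766113281)
-0.08 [-0.0074  0.0075] top line x 0.0002 0.1747
-0.06 [-0.0065  0.0073] top line x 0.0002 0.1765
-0.04 [-0.0063  0.0064] top line x 0.0001 0.1764
-0.02 [-0.0062  0.0063] top line x -0.0 0.1764
0.0 [-0.0054  0.0047] top line x -0.0001 0.1767
0.02 [-0.0073  0.0066] top line x -0.0002 0.1764
0.04 [-0.0077  0.007 ] top line x -0.0 0.1764
0.06 [-0.0077  0.007 ] top line x -0.0003 0.1744
y [-0.06468687  0.06267332]
t8 61 ((436.3491516113281, 191.2902374267578), (29.003583908081055, 13.167932510375977), 87.83806610107422)
-0.06 [-0.0078  0.0052] top line x -0.0006 0.1785
-0.04 [-0.0065  0.0036] t
[... 247 characters left out ...]
x 0.0002 0.1818
-0.02 [-0.007   0.0044] top line x 0.0006 0.18
0.0 [-0.0071  0.0051] top line x 0.0009 0.1796
0.02 [-0.0076  0.0038] top line x 0.0008 0.1803
0.04 [-0.008   0.0049] top line x -0.0008 0.18
0.06 [-0.0089  0.0059] top line x -0.001 0.177
y [-0.06022525  0.06724227]
pip -0.06 47 0.0036546189405407925 0.10593692994933579 expect handle top 0.09240000000000001
pip -0.02 41 0.003687676468111039 0.09230473441488463 expect handle top 0.0868
pip 0.02 38 0.0034226624071872483 0.08574798623250834 expect handle top 0.08120000000000001
pip 0.045 20 0.0022211965997689454 0.0738974010122686 expect handle top 0.0777
pip 0.09 22 0.002338133249751436 0.07018829179919428 expect handle top 0.0714
```

View pics/w8.png

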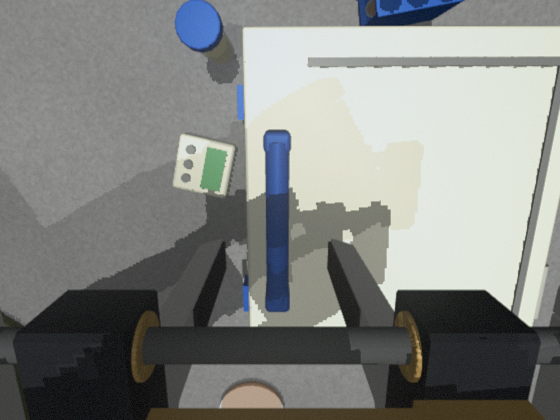

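The bar is centred between the fingers at u≈277, and allowing for the wrist bias I shift −1 mm. The pipette's heights in the top view agree with seated once that camera's +3–4 mm height bias is allowed for. I descend and close on the bar.

```bash
python3 -m handwheel '[{"fingers":0.2,"x":-0.001,"y":0.01,"z":0,"spin":0},{"fingers":0.2,"x":-0.001,"y":0.025,"z":0,"spin":0},{"fingers":0.2,"x":-0.001,"y":0.04,"z":0,"spin":0},{"fingers":0.2,"x":-0.001,"y":0.055,"z":0,"spin":0},{"fingers":0.2,"x":-0.001,"y":0.065,"z":0,"spin":0},{"fingers":0.2,"x":-0.001,"y":0.071,"z":0,"spin":0},{"fingers":0.2,"x":-0.001,"y":0.071,"z":0,"spin":0},{"fingers":0.2,"x":-0.001,"y":0.071,"z":0,"spin":0},{"fingers":-0.3,"x":-0.001,"y":0.071,"z":0,"spin":0},{"fingers":-0.6,"x":-0.001,"y":0.071,"z":0,"spin":0}]' 50
python3 -m handwheel '[{"fingers":-0.9,"x":0,"y":0,"z":0,"spin":0},{"fingers":-0.9,"x":0,"y":0,"z":0,"spin":0},{"fingers":-0.9,"x":0,"y":0,"z":0,"spin":0},{"fingers":-0.9,"x":0,"y":0,"z":0,"spin":0},{"fingers":-0.9,"x":0,"y":0,"z":0,"spin":0},{"fingers":-0.9,"x":0,"y":0,"z":0,"spin":0},{"fingers":-0.9,"x":0,"y":0,"z":0,"spin":0},{"fingers":-0.9,"x":0,"y":0,"z":0,"spin":0},{"fingers":-0.9,"x":0,"y":0,"z":0,"spin":0},{"fingers":-0.9,"x":0,"y":0,"z":0,"spin":0}]' 50
```

```text
time_s: 16.35
ee_pos: [0.442, 0.2371, 0.169]
eef_rot: [-1.57, -0.001, -0.101]
force: [-0.0, -0.3, -0.4]
grip_width: 0.0437
time_s: 17.35
ee_pos: [0.4432, 0.237, 0.1687]
eef_rot: [-1.57, -0.003, -0.102]
force: [10.3, -0.2, -5.8]
grip_width: 0.0146
```

```bash
python3 -m handwheel '[{"fingers":-0.9,"x":0.0006,"y":-0.0002,"z":0,"spin":0},{"fingers":-0.9,"x":0.001,"y":-0.0005,"z":0,"spin":0},{"fingers":-0.9,"x":0.0012,"y":-0.001,"z":0,"spin":0},{"fingers":-0.9,"x":0.0013,"y":-0.0013,"z":0,"spin":0},{"fingers":-0.9,"x":0.0014,"y":-0.0016,"z":0,"spin":0},{"fingers":-0.9,"x":0.0015,"y":-0.002,"z":0,"spin":0},{"fingers":-0.9,"x":0.0016,"y":-0.0023,"z":0,"spin":0},{"fingers":-0.9,"x":0.0017,"y":-0.0026,"z":0,"spin":0},{"fingers":-0.9,"x":0.0018,"y":-0.003,"z":0,"spin":0},{"fingers":-0.9,"x":0.0018,"y":-0.003,"z":0,"spin":0}]' 50
```

```text
time_s: 18.35
ee_pos: [0.4435, 0.2369, 0.1701]
eef_rot: [-1.571, 0.001, -0.101]
force: [7.8, 3.6, -16.1]
grip_width: 0.0149
```

```bash
python3 -m handwheel '[{"fingers":-0.9,"x":0.0002,"y":-0.0004,"z":0,"spin":0},{"fingers":-0.9,"x":0.0004,"y":-0.0008,"z":0,"spin":0},{"fingers":-0.9,"x":0.0006,"y":-0.0012,"z":0,"spin":0},{"fingers":-0.9,"x":0.0008,"y":-0.0016,"z":0,"spin":0},{"fingers":-0.9,"x":0.001,"y":-0.002,"z":0,"spin":0},{"fingers":-0.9,"x":0.0012,"y":-0.0024,"z":0,"spin":0},{"fingers":-0.9,"x":0.0014,"y":-0.0028,"z":0,"spin":0},{"fingers":-0.9,"x":0.0015,"y":-0.003,"z":0,"spin":0},{"fingers":-0.9,"x":0.0015,"y":-0.003,"z":0,"spin":0},{"fingers":-0.9,"x":0.0015,"y":-0.003,"z":0,"spin":0}]' 50
```

```text
time_s: 19.35
ee_pos: [0.4446, 0.2368, 0.1745]
eef_rot: [-1.571, 0.001, -0.101]
force: [-5.2, 3.0, -7.3]
grip_width: 0.0148
```

The gasket let go gently (force down to 7 N at about 6 mm lift). I continue up in small steps towards about 18 mm at the handle.

```bash
python3 -m handwheel '[{"fingers":-0.9,"x":0,"y":-0.0006,"z":0,"spin":0},{"fingers":-0.9,"x":0,"y":-0.0012,"z":0,"spin":0},{"fingers":-0.9,"x":0,"y":-0.0018,"z":0,"spin":0},{"fingers":-0.9,"x":0.0001,"y":-0.0024,"z":0,"spin":0},{"fingers":-0.9,"x":0.0002,"y":-0.003,"z":0,"spin":0},{"fingers":-0.9,"x":0.0003,"y":-0.0036,"z":0,"spin":0},{"fingers":-0.9,"x":0.0004,"y":-0.0042,"z":0,"spin":0},{"fingers":-0.9,"x":0.0005,"y":-0.0048,"z":0,"spin":0},{"fingers":-0.9,"x":0.0006,"y":-0.0054,"z":0,"spin":0},{"fingers":-0.9,"x":0.0007,"y":-0.006,"z":0,"spin":0}]' 50
```

```text
time_s: 20.35
ee_pos: [0.4461, 0.2366, 0.1807]
eef_rot: [-1.571, -0.001, -0.102]
force: [-0.0, 0.5, -7.1]
grip_width: 0.0149
```

Now 12 mm up, at 7 N with no side load; about 6 mm to go.

```bash
python3 -m handwheel '[{"fingers":-0.9,"x":0.0001,"y":-0.0008,"z":0,"spin":0},{"fingers":-0.9,"x":0.0003,"y":-0.0016,"z":0,"spin":0},{"fingers":-0.9,"x":0.0005,"y":-0.0024,"z":0,"spin":0},{"fingers":-0.9,"x":0.0007,"y":-0.0032,"z":0,"spin":0},{"fingers":-0.9,"x":0.0009,"y":-0.004,"z":0,"spin":0},{"fingers":-0.9,"x":0.0011,"y":-0.0048,"z":0,"spin":0},{"fingers":-0.9,"x":0.0013,"y":-0.0056,"z":0,"spin":0},{"fingers":-0.9,"x":0.0013,"y":-0.006,"z":0,"spin":0},{"fingers":-0.9,"x":0.0013,"y":-0.006,"z":0,"spin":0},{"fingers":-0.9,"x":0.0013,"y":-0.006,"z":0,"spin":0}]' 50
python3 -m handwheel '[{"fingers":-0.9,"x":0,"y":0,"z":0,"spin":0},{"fingers":-0.9,"x":0,"y":0,"z":0,"spin":0},{"fingers":-0.9,"x":0,"y":0,"z":0,"spin":0},{"fingers":-0.9,"x":0,"y":0,"z":0,"spin":0},{"fingers":-0.9,"x":0,"y":0,"z":0,"spin":0},{"fingers":-0.9,"x":0,"y":0,"z":0,"spin":0},{"fingers":-0.9,"x":0,"y":0,"z":0,"spin":0},{"fingers":-0.9,"x":0,"y":0,"z":0,"spin":0},{"fingers":-0.9,"x":0,"y":0,"z":0,"spin":0},{"fingers":-0.9,"x":0,"y":0,"z":0,"spin":0}]' 50
cat > m8.py <<'E'
from h import *
np.set_printoptions(precision=4,suppress=True)
snap('wrist','w9'); snap('top','t9'); snap('scene','s9')
o=get_obs(); print(o['time_s'],o['ee_pos'],o['force'],o['grip_width'],abs(o['joint_vel']).max())
h=np.array([.4422+.228*np.cos(.102)+0,.2365-.228*np.sin(.102)]); a=np.array([np.cos(.102),-np.sin(.102)])
for f in('w2','w9','t9'):
    im,d,P=load(f); Z=P[...,2]; X=(P[...,:2]-h)@a; Y=(P[...,:2]-h)@[-a[1],a[0]]; I=im.astype(int)
    m=(X<-.02)&(X>-.25)&(abs(Y)<.125)&(Z>.125)&(Z<.16)&(I.min(-1)>110)&(d>0)
    p,*_=np.linalg.lstsq(np.c_[X[m],np.ones(m.sum())],Z[m],rcond=None); r=abs(Z[m]-p[0]*X[m]-p[1])<.003
    p,*_=np.linalg.lstsq(np.c_[X[m][r],np.ones(r.sum())],Z[m][r],rcond=None); print(f,m.sum(),'lid angle',-p[0],'z at hinge',p[1])
for f in('top0','t9'):
    im,d,P=load(f); v,u=np.indices(d.shape); Z=P[...,2]
    for n_,b in dict(rack=(85,160,170,212),t50=(140,170,243,262),timer=(185,216,250,280),dish=(300,336,242,276),calc=(378,430,245,306),ja=(432,475,145,188),jb=(452,490,185,220)).items():
        k=(u>=b[0])&(u<=b[1])&(v>=b[2])&(v<=b[3])&(Z>.009)&(Z<.14)&(d>0); print(f,n_,k.sum(),np.median(P[k],0) if k.any() else '')
E
python3 m8.py
```

```text
time_s: 21.35
ee_pos: [0.4477, 0.2365, 0.1868]
eef_rot: [-1.571, -0.001, -0.101]
force: [5.8, 0.3, -8.4]
grip_width: 0.0148
time_s: 22.35
ee_pos: [0.4476, 0.2365, 0.1868]
eef_rot: [-1.571, -0.001, -0.101]
force: [4.9, -0.1, -8.3]
grip_width: 0.0147
22.5 [0.4477 0.2365 0.1868] [ 6.3005 -0.6544 -8.6415] 0.014459462343729674 0.0017011602541832413
w2 65369 lid angle -0.00035122727818557355 z at hinge 0.13213622487355894
w9 91898 lid angle 0.07850878912973318 z at hinge 0.13182187831631512
t9 5043 lid angle 0.07746275066445567 z at hinge 0.1323199075376001
top0 rack 2032 [0.5726 0.4611 0.1156]
top0 t50 218 [0.398  0.3803 0.1129]
top0 timer 475 [0.3641 0.2696 0.0184]
top0 dish 702 [ 0.3766 -0.0688  0.0137]
top0 calc 1372 [ 0.3208 -0.316   0.014 ]
top0 ja 900 [ 0.6152 -0.4343  0.1181]
top0 jb 723 [ 0.5192 -0.4815  0.1144]
t9 rack 1923 [0.5739 0.4669 0.1116]
t9 t50 170 [0.3961 0.3836 0.1143]
t9 timer 0 
t9 dish 689 [ 0.3765 -0.0697  0.014 ]
t9 calc 1391 [ 0.3208 -0.316   0.0141]
t9 ja 888 [ 0.6161 -0.4338  0.1175]
t9 jb 723 [ 0.5196 -0.4813  0.1146]
```

View pics/s9.png

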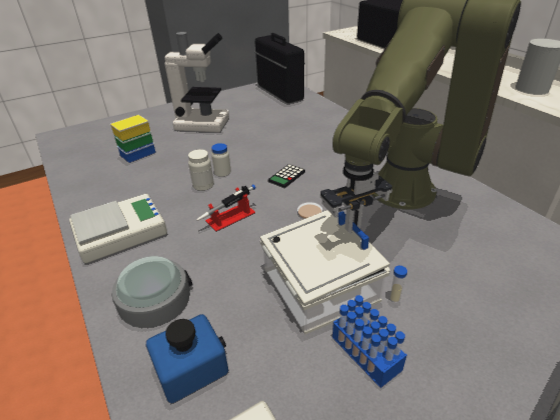

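The scene view shows the pipette in the rest at (232,203) with its tip low, and the lid ajar with the gripper on the bar at (355,235). The bystanders stand where they were. The lid angle measures 0.078 rad in both cameras and it is steady, so I hand in.

```bash
python3 -c "
from station import workorder
print(workorder.hand_in())"
```

```text
the job is handed in; nothing more can be done
None
```

I laid the pipette in both notches of the red rest with its tip at the low end, then pulled the lid free. I handed the job in at about 22.5 s of the 59 s allowed, still holding the lid by its handle. The hand-in reports no verdict, so the results below are from my own last checks.

- **Pipette:** I lowered it gripped until both saddles carried it, at about 5 N and a slope of about 0.14 rad, then let go. The pictures after release show it centred in the rest.
- **Lid:** The angle was 0.0785 rad from the wrist camera and 0.0775 rad from the top camera, about a 20 mm gap at the front edge. It was steady, held with about 8 N of vertical load. The pull peaked at about 16 N or more, and the gasket let go without a jump.
- **Bystanders:**
  - The dish, calculator and jars measured within 1 mm of their starting places.
  - The rack and tube50 medians moved 2–6 mm. I put that down to the arm and lid partly hiding them.
  - The timer was hidden from the top camera at the end, so its final position was not measured. I saw no contact with it.
- **Disagreements:** The cameras differed by 2–4 mm sideways at the rest, so I aligned the pipette to the saddle within one wrist picture. The top camera also read raised points 3–4 mm too high. The finger opening on the 16 mm handle bar read 14.7 mm.

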